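Seat the mixing pot on the bench agitator's pegs

TASK

The full mixing pot was left on the loading end of the bench agitator. Seat it in the round nest: it can be slid along the back fence up to the end stop and then turned by its handle until it drops over the three drive pegs and sits fully home, level on the nest floor. Keep it upright throughout and leave the things standing round the agitator where they are.

Things in the scene. Friction and masses are not known exactly. Their poses are not given: they have to be found in the camera images.
- agitator: bench paint agitator, a low grey machine fixed to the table, 215 (x) x 320 (y) mm. Origin on the table; its +x points to the back fence, +y to the loading end, -y to the nest end. The flat deck is 36 mm above the table, from x = -85 to 64 and y = -150 to 170 mm. Its near (-x) side and loading end are open. Angles given for it run counter-clockwise from its +x, seen from above.
- fence (a point): point on the back fence, at x = 64, y = 80, z = 60 mm in the agitator's frame. The fence is the upright face of the drive housing and runs along the whole deck at x = 64 mm. The housing's top is 84 mm above the table; the speed dial on it (y = 120 mm) rises to 101 mm.
- end_stop (a point): inner face of the dark curved end stop, 61 mm from the nest's centre towards -y. The stop is an arc of 61 mm inside radius about the nest's centre, from 205 to 359 degrees, 11 mm higher than the deck. A pot pushed in -y along the deck runs into it and is then centred over the nest to about 2.5 mm.
- nest (a point): centre of the nest floor, x = 0, y = -75, z = 24 mm in the agitator's frame, same axes. The nest is a round recess, 61 mm radius, 12 mm deep. Three fixed pegs, 12 mm thick, 10.5 mm tall, tapered, stand 32 mm from its centre at 95, 215 and 335 degrees; the pot rides on them until turned into line. A hub 28 mm wide in the middle, 0.5 mm below the deck, bears the pot as it slides over.
- pot: round metal pot, lid clamped, 118 mm across (too wide to grasp), 70 mm tall, flat lid 68 mm up, 0.7 to 0.95 kg; it slides easily on the deck (friction about 0.25). Origin at the centre of its underside, z up, handle along +x. The foot, the lowest 14 mm, has three open radial slots, 20 mm wide, at 0 (under the handle), 120 and 240 degrees, that pass over the pegs; its middle is open.
- pot_handle (a point): middle of the loop handle's upright grip: round bar 13 mm thick, 97 mm from the pot's axis, 46 mm above its underside; the loop spans 27 to 65 mm. It starts at 150 to 175 degrees; home it points to 215, above the end stop. Pushed sideways that way (counter-clockwise), it turns the pot and holds it in the end stop; the pot falls 10.5 mm as the slots meet the pegs.
- sanding: yellow sanding block 65 x 99 x 24 mm on the table in front, to the right; leave alone. Origin under its centre
- wipe_bottle: bottle 53 mm wide, 174 mm tall, right of the agitator; leave alone. Origin under its centre
- mixing_cup: small cup 65 mm wide, 62 mm tall, at the right; leave alone. Origin under its centre
- gun_main: spray gun standing on its cup, 92 x 153 x 192 mm, at the right; leave alone. Origin under its centre
Not all that is in view belongs to the job. Leave any yellow look-alike of the pot alone.

How it is judged:
At the end, for the whole second after the job is handed in: The pot stands in the nest over the pegs: its underside on the nest floor within 3 mm, centred within 7 mm, level within 0.04 rad, at rest (horizontal distance between pot and nest below 0.007 m and z of pot in the frame of nest between -0.003 and 0.003 m and angle between pot's own z axis and vertical below 0.04 rad and linear speed of pot below 0.02 m/s); the robot touches nothing.
It fails at once if the pot is tipped more than 0.35 rad (angle between pot's own z axis and vertical above 0.35 rad).
It fails at once if a thing standing round the agitator (sanding block, bottle, cup, spray gun) is moved more than 30 mm (distance of any of sanding, wipe_bottle, mixing_cup, gun_main from where it was at the start of the episode above 0.03 m).
It also fails if it takes over 58 s, if anything falls off the work surface, if the arm or the gripper's body presses on something with over 40 N, if the wrist force passes 120 N, or if a joint passes its speed limit or range.

ROBOT

A 6-joint arm with a two-finger parallel gripper is mounted at the origin on a cart in front of the work surface, level with it; the furniture and walls round the work are solid. World frame = base frame: x ahead of the robot, y to its left, z up, the work surface at z = 0. Lengths are in m, angles in rad, forces in N, time in s.
With the tool pointing down it reaches from about 0.25 to 0.775 m from the base axis. Payload 4 kg.
Tool frame: the origin (TCP) lies on the centre line of the jaws, within the pads' length; the fingertips stand 25 mm ahead of it and the grasp point (between the pads) lies 6 mm ahead of it; z points along the fingers, y is the line along which they close (so a half turn about z gives the same grasp; the last joint's range is limited). The gripper opens to 94 mm and grips with 3 to 60 N. Pads are 16 mm wide; open, the fingers measure 119 mm over their backs; the gripper's body (75 mm by 177 mm) begins 78 mm behind the grasp point.
Start: joints at [-1.295, 0.087, 1.371, -0, 1.684, -0.103], TCP at [0.203, -0.511, 0.203] pointing down, gripper open.
Joint ranges: [-3.1, 3.1], [-0.76, 2.03], [0.27, 2.55], [-1.08, 4.22], [0.17, 2.65], [-2.57, 2.57]. Speed limits (rad/s): [2.79, 2.79, 3.14, 3.14, 3.14, 3.14].

INTERFACE

Orientations are given as [roll, pitch, yaw] about the fixed x, y, z axes, in that order (R = Rz(yaw) Ry(pitch) Rx(roll)).
In Python, from bench import robot, imaging gives the robot as it stands. The module is installed in compiled form; this text tells all that it offers.
- The arm moves only by the tool drive_tool, never from a script. Its argument "series" is a list of rows, each a list of 3 entries, a list of its own where there are three numbers: the finger opening in m, from 0 to 0.094, then the shift along the tool's x, y, z in m, then the turn, a rotation vector about the tool's x, y, z in rad. A call has 1 to 5 rows; each row is the pose to reach, as a shift and turn from the pose commanded when the call began, along the tool's axes at that moment; what a row does not reach only later rows make up. A row lasts 1/8 s, in which the tool goes at most 62.5 mm and 10.7 degrees, less where a joint would pass 70% of its speed; a pose out of reach is approached as far as the arm can. A call with a gripper value outside its range is refused whole. The fingers move at their own pace and stop on an object; the grip force is fixed at half the most. Time passes only in rows, so rows that repeat a pose let the fingers close. It gives the time, the measured TCP pose, the force, the opening and the grip force at its end, in the units of the state.
- robot.get_obs(): the state, without advancing time (a new reading comes with each control period).
- imaging.snapshot(name): name is "scene" or "top" or "wrist"; returns the picture (400x640x3 uint8, red, green, blue); there is no depth.
- imaging.get_calibration(name): a dict with "intrinsics" (3x3 intrinsics, pixels), "position" and "rotation" of the camera in the world. Camera axes: x right, y up, looking along -z (the intrinsics and any distortion apply to the point x, -y, -z); pixel columns grow to the right and rows downward; lengths in m; the calibration is good to about 2 mm. A picture is of the moment at which its call begins: read the wrist's pose just before it. get_calibration takes no time and is no camera call; for the wrist camera it gives the pose at the moment of the call.
- robot.close_job(): hands the job in; it is judged then, once.
The state is a dict: "time": time; "joint_positions": joint angles; "qvel": joint speeds; "joint_torque": joint torques, N m; "tool_pos": TCP position; "ee_rot": TCP orientation; "wrist_force": force on the tool from outside, world axes, zero at the start; "wrist_torque": the same for the moment, N m; "width": finger opening in m; "finger_force": force on a finger pad.
Only numpy, scipy, OpenCV 4.12 (cv2) and the standard library are available. Lean on these libraries where they do the work, as an engineer would, in place of code of your own. Each camera call takes 0.05 s, during which the arm holds its last target. There are 200 camera calls.

## Working session

There is one attempt and no reset: what is moved stays moved. The work goes in short steps, Python scripts to look and compute and a tool call to move; the robot and the scene stay as the last step left them, time stands still between calls to the robot, and variables do not carry over. Pictures are saved under pics/ and viewed, at most 10 in all, crops included, and the job is handed in when it is done.

Besides the shell and the picture viewer there is one more tool, called after "Emit:" as name([rows], argument=value, ...), one row to a line, values as JSON. drive_tool: Moves the arm, as the interface text tells. Its arguments: {"type":"object","properties":{"series":{"type":"array"}},"required":["series"]}

```bash
mkdir -p pics
python3 - <<'E'
from bench import robot, imaging
import cv2
for n in ("scene","top"):
    im=imaging.snapshot(n); cv2.imwrite(f"pics/{n}0.png",im[:,:,::-1])
    c=imaging.get_calibration(n); print(n,c)
print(robot.get_obs())
E
```

```text
scene {'intrinsics': array([[498.9803236 ,   0.        , 321.66107037],
       [  0.        , 498.9803236 , 203.8635892 ],
       [  0.        ,   0.        ,   1.        ]]), 'position': array([-0.53439045,  0.63836792,  0.73577389]), 'rotation': array([ 1.10251658, -0.01062377, -2.13328755])}
top {'intrinsics': array([[481.36030557,   0.        , 314.49333459],
       [  0.        , 481.36030557, 201.92657761],
       [  0.        ,   0.        ,   1.        ]]), 'position': array([ 0.31275108, -0.01451611,  1.84472367]), 'rotation': array([ 1.11969429e-01,  4.76253546e-04, -1.59963234e+00])}
{'time': 0.1, 'joint_positions': array([-1.29509999e+00,  8.79091434e-02,  1.37206677e+00, -3.58589617e-05,
        1.68355938e+00, -1.03099689e-01]), 'qvel': array([ 0.00134231, -0.00102026, -0.00312483, -0.00029789,  0.00078685,
       -0.00010111]), 'joint_torque': array([ 2.46449148e-03, -3.41252410e+01, -3.03301907e+01,  7.19799148e-02,
        3.03569867e-02, -1.00665654e-04]), 'tool_pos': array([ 0.20324593, -0.51055985,  0.20232431]), 'ee_rot': array([-3.13965666e+00, -1.64481403e-04,  3.78791868e-01]), 'wrist_force': array([-0.82803213,  0.32952961,  0.69820709]), 'wrist_torque': array([-0.02074148, -0.01260293,  0.03851938]), 'finger_force': 0.0, 'width': 0.0942127401763641}
```

View pics/scene0.png

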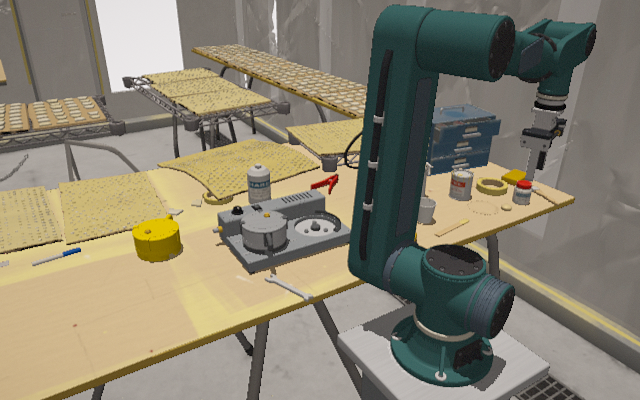

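View pics/top0.png

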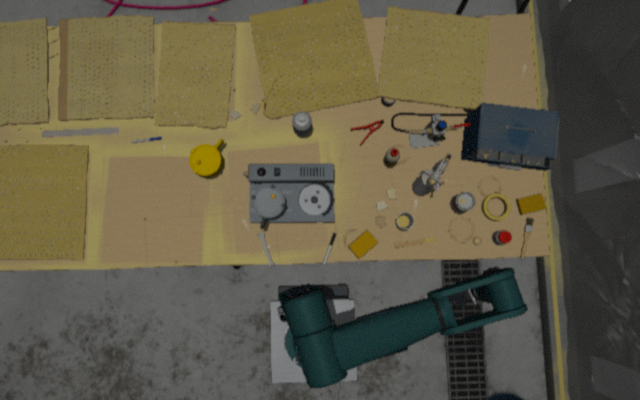

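The grey pot is at scene (264,230) / top (268,202), on the agitator's loading end. The yellow look-alike is at top (206,160), off the machine. The grey one fits the description. The agitator covers top (249–335, 163–223), with the nest at (316,199). I'll confirm in one enlarged crop.

```bash
cat > h.py <<'E'
import numpy as np, cv2
from scipy.spatial.transform import Rotation as R
from bench import robot, imaging
def rot(c): return R.from_euler("xyz",c["rotation"]).as_matrix()
def ray(c,uv,z):
    d=rot(c)@(np.linalg.inv(c["intrinsics"])@[uv[0],uv[1],1]*[1,-1,-1]); p=np.array(c["position"])
    return p+d*(z-p[2])/d[2]
def proj(c,X):
    q=rot(c).T@(np.array(X)-c["position"])*[1,-1,-1]; q=c["intrinsics"]@q; return q[:2]/q[2]
E
python3 - <<'E'
from h import *
t=cv2.imread("pics/top0.png"); s=cv2.imread("pics/scene0.png")
a=cv2.resize(t[150:270,235:355],(560,560),interpolation=cv2.INTER_CUBIC)
cv2.imwrite("pics/topc.png",a)
c=imaging.get_calibration("top")
for n,uv,z in [("pot",(268,202),.104),("nest",(316,199),.024),("nearleft",(249,223),.036),("nearright",(335,223),.036),("farleft",(249,164),.084),("farright",(333,164),.084)]:
    print(n,ray(c,uv,z).round(3))
hsv=cv2.cvtColor(t,cv2.COLOR_BGR2HSV)
m=((hsv[:,:,1]<60)).astype(np.uint8); m[:155]=0;m[232:]=0;m[:,:235]=0;m[:,350:]=0
m=cv2.morphologyEx(m,cv2.MORPH_OPEN,np.ones((5,5)))
cn=max(cv2.findContours(m,0,2)[0],key=cv2.contourArea); print(cv2.minAreaRect(cn))
E
```

```text
pot [0.513 0.15  0.104]
nest [ 0.528 -0.026  0.024]
nearleft [0.443 0.229 0.036]
nearright [ 0.434 -0.094  0.036]
farleft [0.659 0.22  0.084]
farright [ 0.65  -0.092  0.084]
((291.0, 193.0), (58.0, 86.0), 90.0)
```

View pics/topc.png

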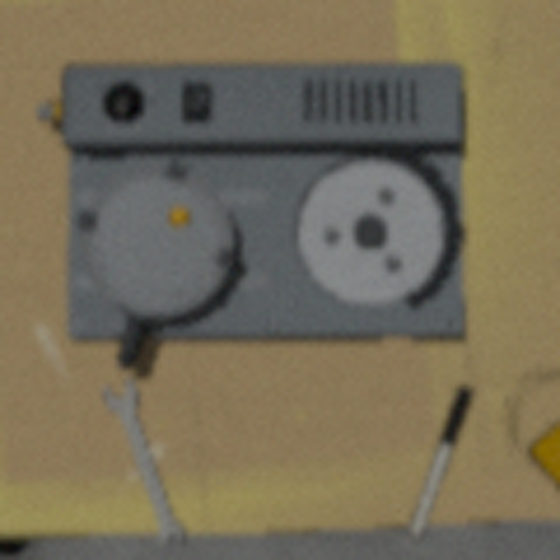

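The crop confirms it: the grey pot sits on the deck, lid at crop (163,245), handle towards (131,350). The nest with its hub is at crop (371,233), and the pegs are at (387,197), (332,236) and (393,264).

```bash
cat >> h.py <<'E'
def agit(A,yaw,p):  # world -> agitator xy
    d=np.array(p[:2])-A; c,s=np.cos(yaw),np.sin(yaw); return np.array([c*d[0]+s*d[1],-s*d[0]+c*d[1]])
E
python3 - <<'E'
from h import *
c=imaging.get_calibration("top")
f=lambda u,v:((u+.5)*120/560-.5+235,(v+.5)*120/560-.5+150)
hub=ray(c,f(371,233),.0355)
pegs=[ray(c,f(*p),.0345) for p in [(332,236),(393,264),(387,197)]]
print("hub",hub.round(4),"pegs mean",np.mean(pegs,0).round(4))
for p,a in zip(pegs,(95,215,335)):
    d=p-hub; print("peg r",np.hypot(*d[:2]).round(4),"yaw est deg",((np.degrees(np.arctan2(d[1],d[0]))-a+180)%360-180).round(1))
e=[ray(c,f(*p),.084) for p in [(65,64),(464,64)]]; d=e[0]-e[1]; print("far edge",np.array(e).round(3),"yaw",np.arctan2(-d[0],d[1]))
e=[ray(c,f(*p),.036) for p in [(70,338),(465,338)]]; d=e[0]-e[1]; print("near edge",np.array(e).round(3),"yaw",np.arctan2(-d[0],d[1]))
yaw=np.arctan2(-d[0],d[1])
N=hub[:2]; A=N-np.array([[np.cos(yaw),-np.sin(yaw)],[np.sin(yaw),np.cos(yaw)]])@[0,-.075]
pot=ray(c,f(163,245),.104); h=ray(c,f(131,355),.09)
print("A",A,"pot",pot,agit(A,yaw,pot),"handle",h,agit(A,yaw,h)); d=agit(A,yaw,h)-agit(A,yaw,pot); print(np.hypot(*d),np.degrees(np.arctan2(d[1],d[0])))
E
```

```text
hub [ 0.5253 -0.0183  0.0355] pegs mean [ 0.526  -0.0181  0.0345]
peg r 0.0317 yaw est deg -2.4
peg r 0.0308 yaw est deg -1.3
peg r 0.0323 yaw est deg -0.4
far edge [[ 0.662  0.221  0.084]
 [ 0.653 -0.096  0.084]] yaw -0.028928590651683288
near edge [[ 0.447  0.227  0.036]
 [ 0.438 -0.092  0.036]] yaw -0.02886950706847139
A [0.52742822 0.05664704] pot [0.51248492 0.14422354 0.104     ] [-0.01746501  0.08710866] handle [0.42829085 0.17209978 0.09      ] [-0.10242866  0.11254298]
0.08868893134571423 163.3346493862482
```

Emit:
drive_tool([
  [0.07,[0,0,-0.1],[0,0,0]],
  [0.07,[0,0,-0.1],[0,0,0]],
])

```text
time: 0.35
tool_pos: [0.2033, -0.5107, 0.3047]
ee_rot: [3.142, -0.0, 0.379]
wrist_force: [-0.0, -0.2, 1.0]
width: 0.0777
finger_force: 0.0
```

Emit:
drive_tool([
  [0.07,[0.044,-0.044,0],[0,0,-0.18]],
  [0.07,[0.087,-0.088,0],[0,0,-0.36]],
  [0.07,[0.13,-0.132,0],[0,0,-0.54]],
  [0.07,[0.174,-0.176,0],[0,0,-0.72]],
  [0.07,[0.217,-0.22,0],[0,0,-0.9]],
])

```text
time: 0.98
tool_pos: [0.3239, -0.2244, 0.3029]
ee_rot: [-3.141, -0.0, 1.284]
wrist_force: [1.2, 1.0, -0.1]
width: 0.07
finger_force: 0.0
```

Emit:
drive_tool([
  [0.07,[0.062,0.006,0],[0,0,-0.13]],
  [0.07,[0.124,0.013,0],[0,0,-0.265]],
  [0.07,[0.186,0.019,0],[0,0,-0.265]],
  [0.07,[0.247,0.026,0],[0,0,-0.265]],
  [0.07,[0.308,0.032,0],[0,0,-0.265]],
])

```text
time: 1.6
tool_pos: [0.4432, 0.0614, 0.303]
ee_rot: [-3.142, 0.0, 1.544]
wrist_force: [-0.3, -1.0, -0.4]
width: 0.07
finger_force: 0.0
```

Emit:
drive_tool([
  [0.07,[0.057,0.022,0],[0,0,0]],
  [0.07,[0.114,0.045,0],[0,0,0]],
  [0.07,[0.171,0.067,0],[0,0,0]],
  [0.07,[0.171,0.067,0.0],[0,0,0]],
])

```text
time: 2.1
tool_pos: [0.5147, 0.2317, 0.3]
ee_rot: [-3.136, 0.001, 1.549]
wrist_force: [0.3, -0.6, -0.3]
width: 0.07
finger_force: 0.0
```

Run:
```python
from h import *
o=robot.get_obs(); print(o["tool_pos"],o["ee_rot"])
c=imaging.get_calibration("wrist"); im=imaging.snapshot("wrist"); cv2.imwrite("pics/w1.png",im[:,:,::-1])
np.save("w1.npy",c,allow_pickle=True); print(c)
A=np.array([.5274,.0566]);y=-.027
Rm=np.array([[np.cos(y),-np.sin(y)],[np.sin(y),np.cos(y)]])
for n,p,z in [("hub",(0,-.075),.0355),("pot",(-.0175,.087),.104),("deckcorner",(-.085,.17),.036),("fencetop",(.064,.17),.084)]:
    print(n,proj(c,[*(A+Rm@p),z]).round(0))
```

```text
[0.51470393 0.2317292  0.29998326] [-3.13635431e+00  1.34208157e-03  1.54899763e+00]
{'intrinsics': array([[330.91823592,   0.        , 316.19918616],
       [  0.        , 330.91823592, 198.14246283],
       [  0.        ,   0.        ,   1.        ]]), 'position': array([0.51779901, 0.30079635, 0.48155923]), 'rotation': array([-0.2373626 ,  0.00627401, -0.02161486])}
hub [327. 332.]
pot [316. 250.]
deckcorner [267. 174.]
fencetop [384. 181.]
```

View pics/w1.png

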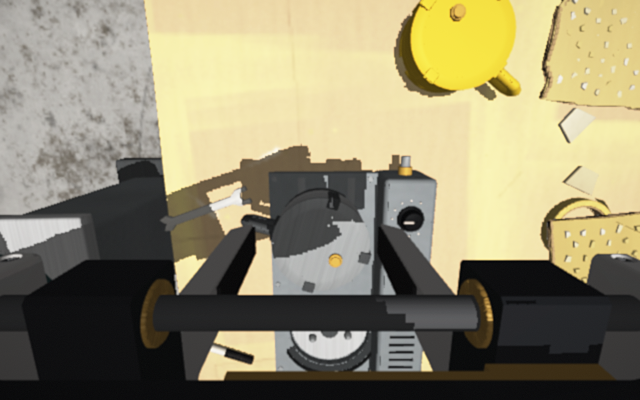

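The wrist view shows the pot at about (316,250) and the nest hub at (327,332). Both match the prediction, and the fingers are clear of the fence.

Emit:
drive_tool([
  [0.07,[0,0,0.06],[0,0,0]],
  [0.07,[0,0,0.12],[0,0,0]],
  [0.07,[0,0,0.175],[0,0,0]],
  [0.07,[0,0,0.205],[0,0,0]],
  [0.07,[0,0,0.205],[0,0,0]],
])

```text
time: 2.78
tool_pos: [0.5122, 0.2262, 0.0958]
ee_rot: [-3.136, 0.003, 1.542]
wrist_force: [0.8, 0.0, 0.4]
width: 0.0702
finger_force: 0.0
```

Emit:
drive_tool([
  [0.07,[-0.01,0,0],[0,0,0]],
  [0.07,[-0.02,0,0],[0,0,0]],
  [0.07,[-0.027,0,0],[0,0,0]],
  [0.07,[-0.033,0.001,0],[0,0,0]],
  [0.07,[-0.039,0.002,0],[0,0,0]],
])

```text
time: 3.4
tool_pos: [0.5157, 0.1897, 0.099]
ee_rot: [3.141, -0.001, 1.544]
wrist_force: [-0.1, 2.9, 1.6]
width: 0.0701
finger_force: 1.7
```

Emit:
drive_tool([
  [0.07,[-0.01,0.002,0],[0,0,0]],
  [0.07,[-0.022,0.004,0],[0,0,0]],
  [0.07,[-0.034,0.006,0],[0,0,0]],
  [0.07,[-0.046,0.008,0],[0,0,0]],
  [0.07,[-0.058,0.01,0],[0,0,0]],
])

```text
time: 4.03
tool_pos: [0.5239, 0.1302, 0.0982]
ee_rot: [-3.141, 0.0, 1.544]
wrist_force: [0.3, 2.1, 2.6]
width: 0.0697
finger_force: 1.6
```

Emit:
drive_tool([
  [0.07,[-0.01,0.002,0],[0,0,0]],
  [0.07,[-0.02,0.003,0],[0,0,0]],
  [0.07,[-0.03,0.004,0],[0,0,0]],
  [0.07,[-0.04,0.005,0],[0,0,0]],
  [0.07,[-0.05,0.006,0],[0,0,0]],
])

```text
time: 4.65
tool_pos: [0.5286, 0.0805, 0.0984]
ee_rot: [3.141, 0.0, 1.544]
wrist_force: [-0.1, 2.5, 1.6]
width: 0.0705
finger_force: 1.6
```

Run:
```python
from h import *
o=robot.get_obs(); print(o["tool_pos"],o["ee_rot"][2], agit(np.array([.5274,.0566]),-.027,o["tool_pos"]),o["wrist_force"])
im=imaging.snapshot("top"); cv2.imwrite("pics/top2.png",cv2.resize(im[150:270,235:355,::-1],(560,560),interpolation=cv2.INTER_CUBIC))
im=imaging.snapshot("scene"); cv2.imwrite("pics/sc2.png",cv2.resize(im[150:290,200:400,::-1],(800,560),interpolation=cv2.INTER_CUBIC))
```

```text
[0.52862271 0.0804801  0.09844766] 1.5438734949490327 [0.00057758 0.0239044 ] [-0.07582782  2.47666487  1.61059611]
```

View pics/sc2.png

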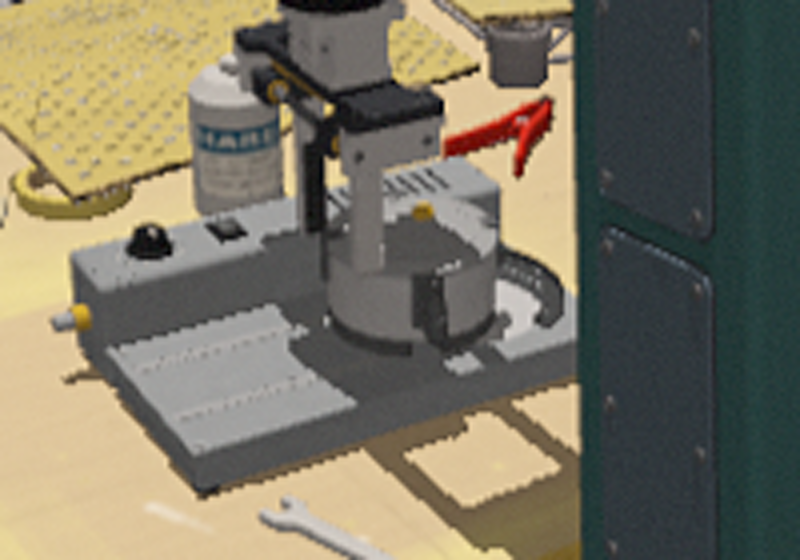

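The scene crop shows the pot cradled upright by the two fingers, partway over the nest, with the handle at (435,310). I'll push on to the stop.

Emit:
drive_tool([
  [0.07,[-0.01,0,0],[0,0,0]],
  [0.07,[-0.02,0,0],[0,0,0]],
  [0.07,[-0.028,0,0],[0,0,0]],
  [0.07,[-0.034,0,0],[0,0,0]],
  [0.07,[-0.038,0,0],[0,0,0]],
])

```text
time: 5.38
tool_pos: [0.5274, 0.0426, 0.0982]
ee_rot: [-3.141, 0.0, 1.543]
wrist_force: [-0.4, 2.2, -0.8]
width: 0.0698
finger_force: 1.1
```

Emit:
drive_tool([
  [0.07,[-0.002,0,0],[0,0,0]],
  [0.07,[-0.004,0,0],[0,0,0]],
  [0.07,[-0.006,0,0],[0,0,0]],
])

```text
time: 5.75
tool_pos: [0.5274, 0.0371, 0.0984]
ee_rot: [3.142, 0.0, 1.544]
wrist_force: [-0.5, 1.9, 0.6]
width: 0.0698
finger_force: 1.1
```

Emit:
drive_tool([
  [0.07,[-0.002,0,0],[0,0,0]],
  [0.07,[-0.004,0,0],[0,0,0]],
])

```text
time: 6.0
tool_pos: [0.5275, 0.0334, 0.0986]
ee_rot: [3.141, -0.001, 1.544]
wrist_force: [1.9, 3.2, 0.2]
width: 0.07
finger_force: 2.0
```

Emit:
drive_tool([
  [0.07,[-0.002,0,0],[0,0,0]],
  [0.07,[-0.003,0,0],[0,0,0]],
])

```text
time: 6.25
tool_pos: [0.5279, 0.0323, 0.0991]
ee_rot: [3.14, -0.005, 1.544]
wrist_force: [1.6, 7.7, 1.5]
width: 0.0699
finger_force: 4.4
```

Emit:
drive_tool([
  [0.07,[0.02,0,0],[0,0,0]],
  [0.07,[0.04,0,-0.04],[0,0,0]],
  [0.07,[0.05,-0.03,-0.1],[0,0,0]],
  [0.07,[0.05,-0.06,-0.15],[0,0,0]],
  [0.07,[0.05,-0.06,-0.15],[0,0,0]],
])

```text
time: 6.88
tool_pos: [0.4698, 0.0812, 0.2549]
ee_rot: [3.129, 0.001, 1.544]
wrist_force: [0.4, -0.1, -0.8]
width: 0.0702
finger_force: 0.0
```

Run:
```python
from h import *
o=robot.get_obs(); print(o["tool_pos"],o["ee_rot"])
c=imaging.get_calibration("wrist"); im=imaging.snapshot("wrist"); cv2.imwrite("pics/w2.png",im[:,:,::-1])
np.save("w2.npy",c,allow_pickle=True)
im=imaging.snapshot("top"); cv2.imwrite("pics/top3.png",im[:,:,::-1])
N=np.array([.5253,-.0183])
for a in (150,165,180,195): print(a,proj(c,[N[0]+.097*np.cos(np.radians(a)-.027),N[1]+.097*np.sin(np.radians(a)-.027),.1]).round(0))
print("lid",proj(c,[*N,.104]).round(0))
```

```text
[0.46983612 0.08123771 0.2548946 ] [3.12920143e+00 9.64868651e-04 1.54381357e+00]
150 [290. 232.]
165 [281. 252.]
180 [279. 274.]
195 [282. 294.]
lid [367. 275.]
```

View pics/w2.png

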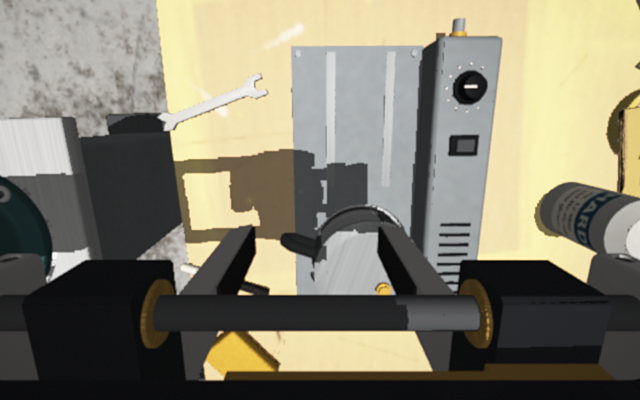

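The wrist view shows the handle with its outer end at about (284,241) and its root at about (318,254). The lid's +y edge is at about (362,207).

Run:
```python
from h import *
c=np.load("w2.npy",allow_pickle=True).item()
A=np.array([.5274,.0566]);N=np.array([.5253,-.0183])
for uv in [(284,240),(292,241),(318,250)]:
    p=ray(c,uv,.10); d=agit(N,-.027,p); print(uv,p.round(4),np.hypot(*d).round(4),np.degrees(np.arctan2(d[1],d[0])).round(1))
d=agit(N,-.027,ray(c,(362,206),.104));print("rim",d)
y=-.027;Rm=np.array([[np.cos(y),-np.sin(y)],[np.sin(y),np.cos(y)]])
for a in range(150,226,10): print(a,(N+Rm@(.097*np.array([np.cos(np.radians(a)),np.sin(np.radians(a))]))).round(4))
```

```text
(284, 240) [0.4358 0.0236 0.1   ] 0.0988 156.4
(292, 241) [0.4444 0.0222 0.1   ] 0.0905 155.0
(318, 250) [0.4722 0.0109 0.1   ] 0.0606 152.7
rim [-0.0082004  0.0782308]
150 [0.4426 0.0325]
160 [0.4351 0.0173]
170 [0.4303 0.0011]
180 [ 0.4283 -0.0157]
190 [ 0.4294 -0.0326]
200 [ 0.4333 -0.049 ]
210 [ 0.44   -0.0645]
220 [ 0.4493 -0.0786]
```

Emit:
drive_tool([
  [0.045,[-0.02,-0.01,0],[0,0,-0.18]],
  [0.045,[-0.04,-0.02,0],[0,0,-0.36]],
  [0.045,[-0.057,-0.03,0],[0,0,-0.54]],
  [0.045,[-0.057,-0.03,0],[0,0,-0.72]],
  [0.045,[-0.057,-0.03,0],[0,0,-0.9]],
])

```text
time: 7.6
tool_pos: [0.4364, 0.0246, 0.2454]
ee_rot: [-3.138, -0.004, 2.448]
wrist_force: [0.9, 0.6, -0.2]
width: 0.045
finger_force: 0.0
```

Emit:
drive_tool([
  [0.045,[0,0,0.02],[0,0,-0.18]],
  [0.045,[0,0,0.05],[0,0,-0.235]],
  [0.045,[0,0,0.07],[0,0,-0.235]],
  [0.045,[0,0,0.07],[0,0,-0.235]],
])

```text
time: 8.1
tool_pos: [0.435, 0.0251, 0.1741]
ee_rot: [-3.138, -0.008, 2.678]
wrist_force: [-0.1, -0.4, -0.4]
width: 0.045
finger_force: 0.0
```

Run:
```python
from h import *
o=robot.get_obs(); print(o["tool_pos"],o["ee_rot"])
im=imaging.snapshot("scene"); cv2.imwrite("pics/sc3.png",cv2.resize(im[170:270,220:380,::-1],(800,500),interpolation=cv2.INTER_CUBIC))
c=imaging.get_calibration("wrist"); im=imaging.snapshot("wrist"); cv2.imwrite("pics/w3.png",im[:,:,::-1]); np.save("w3.npy",c,allow_pickle=True)
```

```text
[0.43498902 0.02509592 0.17405384] [-3.13750176 -0.00781002  2.67803584]
```

View pics/w3.png

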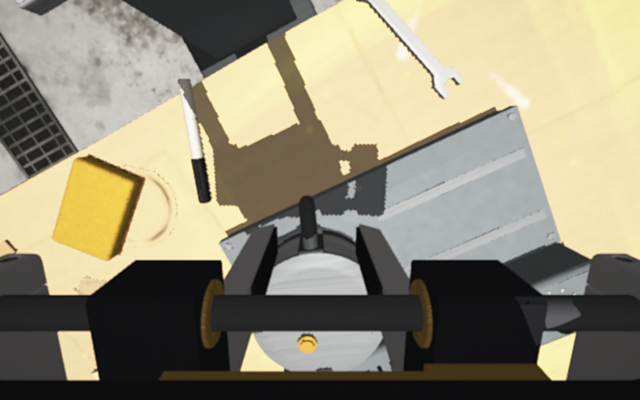

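The handle is at (308,195–250), between the fingers and aligned with them, but about 10 px left of the jaw centre at 318.

Run:
```python
from h import *
c=np.load("w3.npy",allow_pickle=True).item(); N=np.array([.5253,-.0183])
T=np.array([.435,.0251]);yw=2.678
ex=np.array([np.cos(yw),np.sin(yw)]);ey=np.array([np.sin(yw),-np.cos(yw)])
for uv in [(308,197),(308,235)]:
    p=ray(c,uv,.1)[:2]; d=agit(N,-.027,p); print(p.round(4),"r",np.hypot(*d).round(4),"ang",np.degrees(np.arctan2(d[1],d[0])).round(1),"tool",((p-T)@ex).round(4),((p-T)@ey).round(4))
```

```text
[0.4273 0.0235] r 0.1065 ang 158.4 tool 0.0062 -0.0049
[0.4559 0.009 ] r 0.0746 ang 160.1 tool -0.0259 -0.005
```

Emit:
drive_tool([
  [0.045,[0,-0.005,0.03],[0,0,0]],
  [0.045,[0,-0.005,0.055],[0,0,0]],
  [0.045,[0,-0.005,0.075],[0,0,0]],
  [0.045,[0,-0.005,0.083],[0,0,0]],
  [0.045,[0,-0.005,0.083],[0,0,0]],
])

```text
time: 8.82
tool_pos: [0.4351, 0.021, 0.0957]
ee_rot: [-3.141, 0.0, 2.679]
wrist_force: [0.3, 0.2, 0.4]
width: 0.0449
finger_force: 0.0
```

Emit:
drive_tool([
  [0.024,[0,0,0],[0,0,0]],
  [0.024,[-0.0004,-0.0085,0],[0,0,-0.087]],
  [0.024,[-0.0015,-0.0168,0],[0,0,-0.175]],
  [0.024,[-0.0033,-0.0251,0],[0,0,-0.262]],
  [0.024,[-0.0058,-0.0332,0],[0,0,-0.349]],
])

```text
time: 9.45
tool_pos: [0.4259, -0.0116, 0.0966]
ee_rot: [-3.141, 0.002, 3.031]
wrist_force: [-0.7, 0.2, -0.3]
width: 0.0241
finger_force: 0.0
```

Emit:
drive_tool([
  [0.024,[-0.0004,-0.0085,0],[0,0,-0.087]],
  [0.024,[-0.0015,-0.0168,0],[0,0,-0.175]],
  [0.024,[-0.0033,-0.0251,0],[0,0,-0.262]],
  [0.024,[-0.0058,-0.0332,0],[0,0,-0.349]],
])

```text
time: 9.95
tool_pos: [0.428, -0.0454, 0.0966]
ee_rot: [-3.14, 0.002, -2.904]
wrist_force: [0.1, 1.1, -0.8]
width: 0.0237
finger_force: 0.0
```

Run:
```python
from h import *
o=robot.get_obs(); p=o["tool_pos"]; d=agit(np.array([.5253,-.0183]),-.027,p); print(p,o["ee_rot"][2],"r",np.hypot(*d),np.degrees(np.arctan2(d[1],d[0]))%360,o["joint_positions"][5],o["wrist_force"])
c=imaging.get_calibration("wrist"); im=imaging.snapshot("wrist"); cv2.imwrite("pics/w4.png",im[:,:,::-1]); np.save("w4.npy",c,allow_pickle=True)
```

```text
[ 0.42796243 -0.04539079  0.09660132] -2.9035271554483573 r 0.10103718854580616 197.09982340623435 -2.04631536256966 [ 0.08991138  1.09798827 -0.75409894]
```

View pics/w4.png

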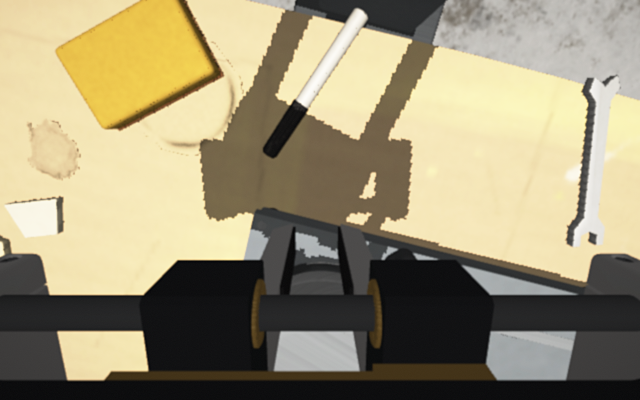

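The dark handle end is at (400,255), outside the right finger, so the fingers missed it. I'll locate it again.

Run:
```python
from h import *
N=np.array([.5253,-.0183])
for f,uvs in [("w2",[(284,240)]),("w3",[(308,197)]),("w4",[(400,250),(405,258),(390,252)])]:
    c=np.load(f+".npy",allow_pickle=True).item(); print(f,np.array(c["position"]).round(4),c["rotation"])
    for uv in uvs:
      for z in (.06,.09,.1):
        d=agit(N,-.027,ray(c,uv,z)); print(uv,z,"r",np.hypot(*d).round(4),"ang",(np.degrees(np.arctan2(d[1],d[0]))%360).round(1))
# triangulate w2-w3
P=[];D=[]
for f,uv in [("w2",(284,240)),("w3",(308,197))]:
    c=np.load(f+".npy",allow_pickle=True).item(); a=ray(c,uv,.1); p=np.array(c["position"]); d=(a-p)/np.linalg.norm(a-p); P.append(p);D.append(d)
M=sum(np.eye(3)-np.outer(d,d) for d in D); b=sum((np.eye(3)-np.outer(d,d))@p for p,d in zip(P,D)); print(np.linalg.solve(M,b))
c=np.load("w3.npy",allow_pickle=True).item(); T=np.array([.435,.0251]);yw=2.678
for s in(-1,1):
    for w in (.0225,):
        p=T+s*w*np.array([np.sin(yw),-np.cos(yw)]); print("tip proj",proj(c,[*p,.174-.025]))
t=cv2.imread("pics/top3.png"); cv2.imwrite("pics/t3c.png",cv2.resize(t[150:270,235:355],(560,560),interpolation=cv2.INTER_CUBIC))
im=imaging.snapshot("top"); t=im[150:270,235:355,::-1]; t=cv2.resize(t,(400,400),interpolation=cv2.INTER_CUBIC)
s=imaging.snapshot("scene")[170:270,250:350,::-1]; s=cv2.resize(s,(400,400),interpolation=cv2.INTER_CUBIC)
cv2.imwrite("pics/both.png",np.hstack([t,s]))
```

```text
w2 [0.4701 0.1503 0.4365] [-0.2369582  -0.01143076 -0.02676363]
(284, 240) 0.06 r 0.0973 ang 165.5
(284, 240) 0.09 r 0.0982 ang 158.7
(284, 240) 0.1 r 0.0988 ang 156.4
w3 [0.3771 0.0566 0.3579] [-0.23089325  0.00236948  1.10757479]
(308, 197) 0.06 r 0.0974 ang 159.4
(308, 197) 0.09 r 0.1042 ang 158.7
(308, 197) 0.1 r 0.1065 ang 158.4
w4 [ 0.3625 -0.06    0.2781] [-2.38083755e-01  1.63120100e-04  1.80906925e+00]
(400, 250) 0.06 r 0.0962 ang 158.9
(400, 250) 0.09 r 0.1024 ang 166.7
(400, 250) 0.1 r 0.1048 ang 169.1
(405, 258) 0.06 r 0.0938 ang 154.8
(405, 258) 0.09 r 0.0995 ang 163.6
(405, 258) 0.1 r 0.1019 ang 166.3
(390, 252) 0.06 r 0.091 ang 161.9
(390, 252) 0.09 r 0.0985 ang 169.4
(390, 252) 0.1 r 0.1013 ang 171.7
[0.43247633 0.01922909 0.08255114]
tip proj [279.35536067 222.81087224]
tip proj [347.53242649 222.88378071]
```

View pics/both.png

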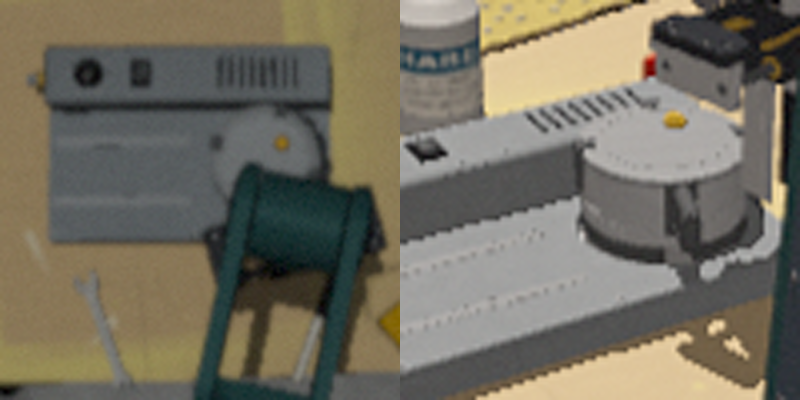

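The top and scene views show the pot at the stop, upright, with its handle barely turned. I'll lift, go back over the handle and look again.

Emit:
drive_tool([
  [0.045,[0,0,-0.05],[0,0,0]],
  [0.045,[-0.003,0.02,-0.065],[0,0,0.17]],
  [0.045,[-0.009,0.035,-0.065],[0,0,0.34]],
  [0.045,[-0.0145,0.05,-0.065],[0,0,0.51]],
  [0.045,[-0.0195,0.0584,-0.065],[0,0,0.646]],
])

```text
time: 10.72
tool_pos: [0.4327, 0.0175, 0.161]
ee_rot: [3.141, 0.001, 2.726]
wrist_force: [0.5, -0.8, -0.5]
width: 0.0449
finger_force: 0.0
```

Emit:
drive_tool([
  [0.045,[0,0,0],[0,0,0]],
])

```text
time: 10.85
tool_pos: [0.4327, 0.0172, 0.1608]
ee_rot: [3.141, 0.001, 2.733]
wrist_force: [0.5, -0.0, 0.6]
width: 0.0449
finger_force: 0.0
```

Run:
```python
from h import *
o=robot.get_obs(); p=o["tool_pos"]; print(p,o["ee_rot"])
c=imaging.get_calibration("wrist"); im=imaging.snapshot("wrist"); cv2.imwrite("pics/w5.png",cv2.resize(im[140:340,220:420,::-1],(600,600),interpolation=cv2.INTER_CUBIC)); np.save("w5.npy",c,allow_pickle=True)
yw=o["ee_rot"][2]
for dx in(-.008,.008):
  for dz in (0,.025):
    for w in (-.0225,.0225):
      q=p[:2]+dx*np.array([np.cos(yw),np.sin(yw)])+w*np.array([np.sin(yw),-np.cos(yw)]); print("pad",dx,w,dz,((proj(c,[*q,p[2]-dz])-[220,140])*3).round())
```

```text
[0.43266616 0.01716267 0.16080388] [3.14138108e+00 6.77071418e-04 2.73305656e+00]
pad -0.008 -0.0225 0 [166. 333.]
pad -0.008 0.0225 0 [396. 333.]
pad -0.008 -0.0225 0.025 [180. 289.]
pad -0.008 0.0225 0.025 [384. 289.]
pad 0.008 -0.0225 0 [164. 255.]
pad 0.008 0.0225 0 [398. 255.]
pad 0.008 -0.0225 0.025 [178. 219.]
pad 0.008 0.0225 0.025 [386. 219.]
```

View pics/w5.png

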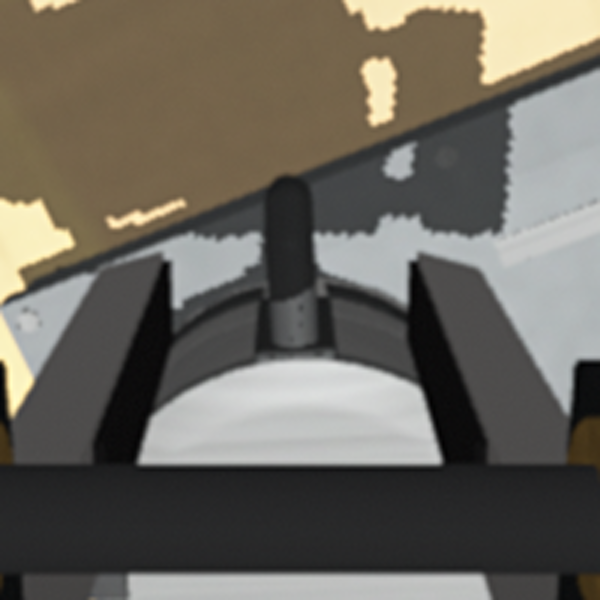

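The handle is centred between the fingers at crop (290,178–300), but the fingertips look closer to the camera than I expected. I'll check their real height against the earlier scene picture.

Run:
```python
from h import *
c=imaging.get_calibration("scene")
for z in (.0734,.085,.0984):
    print(z,[((proj(c,[.5286-dx,.0805+.008,z])-[200,150])*4).round() for dx in (.035,.0475)])
w=np.load("w5.npy",allow_pickle=True).item(); d=agit(np.array([.5253,-.0183]),-.027,ray(w,(220+290/3,140+180/3),.095)); print(np.hypot(*d),np.degrees(np.arctan2(d[1],d[0])))
im=imaging.snapshot("scene"); cv2.imwrite("pics/sc5.png",cv2.resize(im[160:260,280:380,::-1],(600,600),interpolation=cv2.INTER_CUBIC))
o=robot.get_obs();p=o["tool_pos"];yw=o["ee_rot"][2]
for s in(-1,1):
  for dz in(0,.025):
    q=p[:2]+s*.0225*np.array([np.sin(yw),-np.cos(yw)]); print(s,dz,((proj(c,[*q,p[2]-dz])-[280,160])*6).round())
```

```text
0.0734 [array([352., 313.]), array([361., 321.])]
0.085 [array([352., 298.]), array([361., 306.])]
0.0984 [array([351., 280.]), array([360., 288.])]
0.10574041734211706 159.46041011751126
-1 0 [312. 247.]
-1 0.025 [311. 299.]
1 0 [208. 253.]
1 0.025 [208. 305.]
```

View pics/sc5.png

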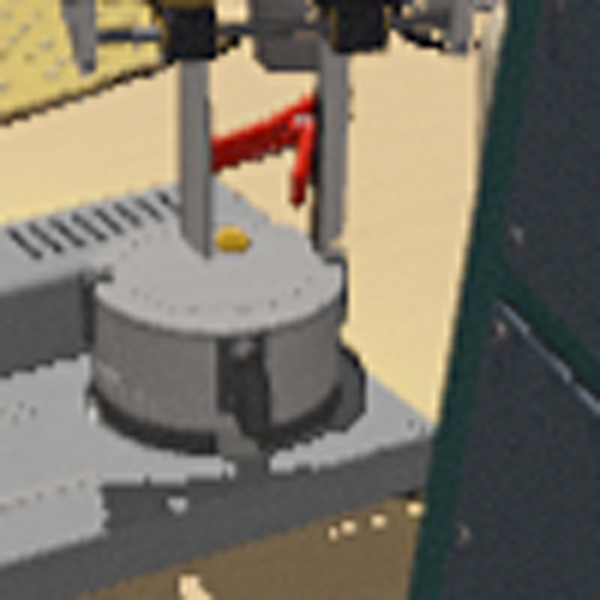

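Both views put the fingertips at about the reported TCP height, not 25 mm below it. The first sweep therefore skimmed over the handle. I'll go about 25 mm lower and close gently on the bar to confirm.

Emit:
drive_tool([
  [0.045,[0,0,0.03],[0,0,0]],
  [0.045,[0,0,0.06],[0,0,0]],
  [0.045,[0,0,0.08],[0,0,0]],
  [0.045,[0,0,0.091],[0,0,0]],
  [0.045,[0,0,0.091],[0,0,0]],
])

```text
time: 11.58
tool_pos: [0.4321, 0.0162, 0.0689]
ee_rot: [-3.141, -0.001, 2.731]
wrist_force: [0.2, 0.3, 0.0]
width: 0.0448
finger_force: 0.0
```

Emit:
drive_tool([
  [0.02,[0,0,0],[0,0,0]],
  [0.0,[0,0,0],[0,0,0]],
  [0.0,[0,0,0],[0,0,0]],
  [0.0,[0,0,0],[0,0,0]],
])

```text
time: 12.08
tool_pos: [0.4328, 0.0164, 0.0697]
ee_rot: [3.141, 0.001, 2.731]
wrist_force: [-0.6, -0.9, 2.0]
width: 0.0126
finger_force: 30.0
```

The bar is held at 12.6 mm. I'll open slightly and sweep again.

Emit:
drive_tool([
  [0.022,[0,0,0],[0,0,0]],
  [0.022,[-0.0004,-0.0085,0],[0,0,-0.087]],
  [0.022,[-0.0015,-0.017,0],[0,0,-0.175]],
  [0.022,[-0.0034,-0.0254,0],[0,0,-0.262]],
  [0.022,[-0.0059,-0.0335,0],[0,0,-0.349]],
])

```text
time: 12.7
tool_pos: [0.4246, -0.0165, 0.0694]
ee_rot: [3.141, 0.0, 3.083]
wrist_force: [1.5, 0.4, 0.1]
width: 0.0219
finger_force: 0.4
```

Emit:
drive_tool([
  [0.022,[-0.0004,-0.0085,0],[0,0,-0.087]],
  [0.022,[-0.0015,-0.017,0],[0,0,-0.175]],
  [0.022,[-0.0034,-0.0254,0],[0,0,-0.262]],
  [0.022,[-0.0059,-0.0335,0],[0,0,-0.349]],
])

```text
time: 13.2
tool_pos: [0.4285, -0.0504, 0.0693]
ee_rot: [3.141, 0.0, -2.852]
wrist_force: [0.3, 0.5, 0.8]
width: 0.0219
finger_force: 0.3
```

Emit:
drive_tool([
  [0.022,[-0.0002,-0.006,0],[0,0,-0.06]],
  [0.022,[-0.0007,-0.012,0],[0,0,-0.12]],
  [0.022,[-0.0013,-0.016,0],[0,0,-0.16]],
  [0.022,[-0.0013,-0.016,0],[0,0,-0.16]],
])

```text
time: 13.7
tool_pos: [0.4342, -0.0656, 0.0693]
ee_rot: [3.142, -0.0, -2.695]
wrist_force: [0.2, 0.5, 0.4]
width: 0.0222
finger_force: 0.0
```

Run:
```python
from h import *
o=robot.get_obs(); p=o["tool_pos"]; d=agit(np.array([.5253,-.0183]),-.027,p); print(p,o["ee_rot"][2],"r",np.hypot(*d),np.degrees(np.arctan2(d[1],d[0]))%360,o["joint_positions"][5],o["wrist_force"])
im=imaging.snapshot("scene"); cv2.imwrite("pics/sc6.png",cv2.resize(im[160:260,250:350,::-1],(600,600),interpolation=cv2.INTER_CUBIC))
```

```text
[ 0.43416216 -0.06556038  0.06930655] -2.6952770968758184 r 0.10266279803883728 208.95640389839625 -2.2961731966116536 [0.18075826 0.49311249 0.38611607]
```

Emit:
drive_tool([
  [0.022,[-0.003,-0.003,0],[0,0,0]],
  [0.022,[-0.005,-0.0075,0],[0,0,0]],
  [0.022,[-0.006,-0.012,0],[0,0,0]],
  [0.022,[-0.006,-0.012,0],[0,0,0]],
])

```text
time: 14.25
tool_pos: [0.445, -0.0739, 0.0693]
ee_rot: [-3.141, -0.0, -2.695]
wrist_force: [-0.7, -0.4, 0.1]
width: 0.0216
finger_force: 0.0
```

Emit:
drive_tool([
  [0.022,[-0.0005,-0.003,0],[0,0,0]],
  [0.022,[-0.001,-0.006,0],[0,0,0]],
  [0.022,[-0.0015,-0.008,0],[0,0,0]],
  [0.022,[-0.0015,-0.008,0],[0,0,0]],
])

```text
time: 14.75
tool_pos: [0.4497, -0.0804, 0.0693]
ee_rot: [-3.141, 0.0, -2.695]
wrist_force: [-0.4, 0.4, 0.3]
width: 0.0223
finger_force: 0.4
```

```bash
cat >> h.py <<'E'
def cap(im,roi):  # im BGR
    u0,u1,v0,v1=roi; h=cv2.cvtColor(im,cv2.COLOR_BGR2HSV)[v0:v1,u0:u1]
    m=cv2.inRange(h,(12,130,70),(32,255,255)); n,l,s,c=cv2.connectedComponentsWithStats(m)
    return [(tuple((c[i]+[u0,v0]).round(1)),int(s[i,4])) for i in range(1,n) if s[i,4]>2]
def tri(uv1,uv2):
    P=[];D=[]
    for n,uv in (("scene",uv1),("top",uv2)):
        c=imaging.get_calibration(n); p=np.array(c["position"]); d=ray(c,uv,0)-p; P.append(p);D.append(d/np.linalg.norm(d))
    Q=[np.eye(3)-np.outer(d,d) for d in D]; return np.linalg.solve(sum(Q),sum(q@p for q,p in zip(Q,P)))
E
python3 - <<'E'
from h import *
s=imaging.snapshot("scene")[:,:,::-1].copy(); t=imaging.snapshot("top")[:,:,::-1].copy()
cv2.imwrite("pics/s7.png",s);cv2.imwrite("pics/t7.png",t)
s0=cv2.imread("pics/scene0.png");t0=cv2.imread("pics/top0.png")
print("start",cap(s0,(245,290,200,240)),cap(t0,(255,285,185,215)))
print("now",cap(s,(280,345,170,225)),cap(t,(295,335,180,215)))
print("top3",cap(cv2.imread("pics/top3.png"),(295,335,180,215)))
E
```

```text
start [((np.float64(266.6), np.float64(214.7)), 21)] [((np.float64(273.0), np.float64(196.0)), 9)]
now [((np.float64(341.3), np.float64(180.0)), 11), ((np.float64(309.8), np.float64(203.1)), 14)] [((np.float64(313.0), np.float64(190.0)), 9)]
top3 [((np.float64(319.0), np.float64(192.5)), 8)]
```

Run:
```python
from h import *
N=np.array([.5253,-.0183])
a=tri((266.6,214.7),(273,196)); b=tri((309.8,203.1),(313,190)); print(a,b)
d=agit(np.array([.51248,.14422]),-.027,a); print("start cap",np.hypot(*d),np.degrees(np.arctan2(d[1],d[0])),"handle 160")
for c in (tri((309.8,203.1),(313,190)),ray(imaging.get_calibration("top"),(319,192.5),.108)):
    d=agit(N,-.027,c); print(np.hypot(*d),np.degrees(np.arctan2(d[1],d[0])))
```

```text
[0.53395084 0.13074358 0.10783481] [ 0.5533436  -0.01528475  0.09616987]
start cap 0.025349773157769845 -30.567915523371877 handle 160
0.028205234436063018 7.683856124877367
0.02485240157142219 -46.23734263477193
```

The cap fell 11.7 mm and turned 54° to 215°, so the pot has dropped home. I'll open and retreat upward.

Emit:
drive_tool([
  [0.045,[0,0,0],[0,0,0]],
  [0.045,[0,0.004,0],[0,0,0]],
  [0.045,[0,0.004,-0.04],[0,0,0]],
  [0.045,[0,0.004,-0.1],[0,0,0]],
  [0.045,[0.05,0.004,-0.14],[0,0,0]],
])

```text
time: 15.48
tool_pos: [0.4054, -0.0975, 0.2114]
ee_rot: [-3.139, 0.003, -2.691]
wrist_force: [0.7, -0.9, 0.1]
width: 0.0453
finger_force: 0.0
```

Emit:
drive_tool([
  [0.045,[0,0,-0.02],[0,0,0]],
  [0.045,[0,0,-0.02],[0,0,0]],
  [0.045,[0,0,-0.02],[0,0,0]],
])

```text
time: 15.85
tool_pos: [0.4036, -0.0973, 0.2272]
ee_rot: [3.14, -0.001, -2.694]
wrist_force: [-0.1, -0.8, -0.3]
width: 0.0453
finger_force: 0.0
```

Run:
```python
from h import *
s=imaging.snapshot("scene")[:,:,::-1].copy(); t=imaging.snapshot("top")[:,:,::-1].copy()
S=cap(s,(290,330,190,225));T=cap(t,(295,335,180,215));print(S,T); b=tri(S[0][0],T[0][0]); print(b)
# lid centre/level: bright lid blob in the top view
print(robot.get_obs()["wrist_force"],robot.get_obs()["time"])
```

```text
[((np.float64(310.0), np.float64(203.2)), 13)] [((np.float64(313.0), np.float64(190.0)), 9)]
[ 0.55322063 -0.01553143  0.09586788]
[ 0.10005227  0.79748158 -0.62408751] 15.95
```

The pot hasn't moved since release and stands 12 mm below its deck height, which is home. Handing in.

```bash
python3 -c "
from bench import robot
print(robot.close_job())"
```

```text
the job is handed in; nothing more can be done
None
```

The job is handed in, verdict not shown: the pot was slid to the end stop and turned to about 215°, and its cap measured about 12 mm lower, which fits seated on the nest floor (level not measured directly); the arm was clear, and I viewed 11 pictures, one over the limit of 10.

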